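Hang the hexagonal bench gauge on the free peg, scale outwards

ROBOT

A 6-joint arm with a two-finger parallel gripper is mounted at the origin on the work surface. World frame = base frame: x ahead of the robot, y to its left, z up, the work surface at z = 0. Lengths are in m, angles in rad, forces in N, time in s.
With the tool pointing down it reaches from about 0.35 to 0.775 m from the base axis. Payload 7.3 kg.
Tool frame: the origin (TCP) lies on the centre line of the jaws, within the pads' length; the fingertips stand 11 mm ahead of it and the grasp point (between the pads) lies 8 mm behind it (robot.tip_extent is the distance from the TCP to the fingertips, in m); z points along the fingers, y is the line along which they close (so a half turn about z gives the same grasp; the last joint's range is limited). The gripper opens to 92 mm and grips with 3 to 60 N. Pads are 19 mm wide; open, the fingers measure 130 mm over their backs; the gripper's body (75 mm by 190 mm) begins 47 mm behind the grasp point.
Start: joints at [-1.289, 0.342, 1.524, -0, 1.275, -0.146], TCP at [0.218, -0.478, 0.238] pointing down, gripper open.
Joint ranges: [-2.53, 2.53], [-0.77, 2.02], [0.04, 2.7], [-1, 4.14], [0.28, 2.66], [-3.11, 3.11]. Speed limits (rad/s): [2.57, 2.57, 3.14, 3.14, 3.14, 3.14].

INTERFACE

Orientations are given as a unit quaternion [x, y, z, w].
In Python, from rig import robot, viewer, close_job gives the robot as it stands.
- The arm moves only by the tool apply_moves, never from a script. Its argument "plan" is a list of rows, each a list of 3 entries, a list of its own where there are three numbers: the shift along the tool's x, y, z in mm, then the turn about the tool's z in rad, then the closure in counts, from 0 (fully open) to 255 (shut). A call has 1 to 12 rows; each row is the pose to reach, as a shift and turn from the pose commanded when the call began, along the tool's axes at that moment; what a row does not reach only later rows make up. A row lasts 1/10 s, in which the tool goes at most 50 mm and 8.59 degrees, less where a joint would pass 70% of its speed; a pose out of reach is approached as far as the arm can. A call with a gripper value outside its range is refused whole. The fingers move at their own pace and stop on an object; "newtons" is the grip in N (left out, the last holds). Time passes only in rows, so rows that repeat a pose let the fingers close. It gives the time, the measured TCP pose, the force, the opening and the grip force at its end, in the units of the state.
- robot.observe(): the state, without advancing time (a new reading comes with each control period).
- viewer.snapshot(name): name is "scene" or "top" or "wrist"; returns a dict with "img" (480x640x3 uint8, red, green, blue), "mtx" (3x3 intrinsics, pixels), "xyz" and "orientation" of the camera in the world. Camera axes: x right, y up, looking along -z (the intrinsics and any distortion apply to the point x, -y, -z); pixel columns grow to the right and rows downward; lengths in m; the calibration is good to about 2 mm. A picture is of the moment at which its call begins. There is no depth.
- close_job(): hands the job in; it is judged then, once.
The state is a dict: "clock": time; "joint_positions": joint angles; "dq": joint speeds; "effort": joint torques, N m; "tcp_pos": TCP position; "tool_rot": TCP orientation; "force": force on the tool from outside, world axes, zero at the start; "moment": the same for the moment, N m; "finger_gap": opening from 0.0 (shut) to 1.0 (fully open); "finger_force": force on a finger pad.
Only numpy, scipy, OpenCV 4.12 (cv2) and the standard library are available. Lean on these libraries where they do the work, as an engineer would, in place of code of your own. Each camera call takes 0.05 s, during which the arm holds its last target. There are 200 camera calls.

TASK

Roll the hexagonal gauge bar over on the bench until the face with the scale is on top, and let go of it there. Then hang it by its eye on the one empty peg of the tool rack, with the scale facing out of the rack, hanging straight down and still. Leave the other tools on the bench and on the rack as they are.

Things in the scene. Friction and masses are not known exactly. Their poses are not given: they have to be found in the camera images.
- gauge_center (a point): Centre of the loose aluminium gauge bar: regular hexagon 36 mm across flats (41.6 over corners, flats 20.8 wide), 150 mm long, 0.18-0.32 kg, lying on a flat, so 18 mm up. x: along the bar to its eye. z: square out of the flat with the scale (13 black cross lines; the other five are bare). At the start the scale is two flats from the top, on the under-right side seen along the bar to its eye.
- gauge_eye (a point): Centre of the hole of the eye at the bar's +x end, 105 mm from the bar's centre, 30 mm beyond its end face. The eye is a flat ring 7 mm thick, 36 mm outside, 22 mm inside, on a tang 16 x 7 mm; the hole's axis is the gauge's z: the ring is parallel to the scale flat, in mid-thickness. Axes as gauge_center. The eye starts pointing anywhere from left through ahead to right.
- peg_root (a point): Root of the rack's one empty peg, where its axis meets the front of the upper rail, 260 mm up. The peg is a plain steel pin 10 mm thick, leaning out of the rack to the robot's side and up, 45 degrees above level. z: along the peg to its free end; y: level, along the rail; x: the rest.
- peg_tip (a point): Centre of the free end of the empty peg, 60 mm from its root. Same axes as peg_root.
- rack: Fixed wooden rack on the bench beyond the loose things; origin on the bench under the front face of its upper rail, mid-way along; front faces its -x. Posts at y = +-190 mm, 316 mm high. Upper rail 28 mm high centred 260 mm up, lower rail 25 mm high centred 125 mm up and 20 mm farther back. Three like pegs at y = -110, 0, 110 mm; which is empty varies, the others carry hanging tools.
- saw (a joint): Swing of the saw frame (50 mm wide, dark steel bow with wooden handle, 180 mm long) that hangs on another peg of the rack; 0 as it hangs, radians. It must not be pushed out of place.
- plate (a joint): Swing of the draw plate (dark steel, 40 mm wide, 160 mm long, rows of holes) that hangs on the third peg; 0 as it hangs, radians. It must not be pushed out of place.
- hammer: Bystander: loose hammer, 190 mm long, lying on the bench on the other side from the gauge.
- block: Bystander: loose square steel bench block, 55 x 55 x 22 mm; origin under its centre.
- spool: Bystander: loose copper spool, diameter 52 mm, 38 mm high; origin under its centre.
- jar: Bystander: loose jar, diameter 52 mm, 60 mm high; origin under its centre.
- weight: Bystander: loose round brass weight, diameter 60 mm, 30 mm high; origin under its centre.
- file: Bystander: loose flat file with a wooden handle, 195 mm long, 20 mm high, lying along its x.
- stone: Bystander: loose grey sharpening stone, 100 x 38 x 18 mm, under the rack; origin under its centre.
Mind the look-alikes: they are no part of the job. Of the things like the part that bears gauge_center, leave any that is orange; of the rest the smaller one is meant.

How it is judged:
By the outcome, as a careful person would: the job done as asked, in the order asked, and still so for the second after the job is handed in, with the robot touching nothing.
It also fails if it takes over 58 s, if anything falls off the work surface, if the arm or the gripper's body presses on something with over 40 N, if the wrist force passes 120 N, or if a joint passes its speed limit or range.

## Working session

There is one attempt and no reset: what is moved stays moved. The work goes in short steps, Python scripts to look and compute and a tool call to move; the robot and the scene stay as the last step left them, time stands still between calls to the robot, and variables do not carry over. Pictures are saved under pics/ and viewed, at most 10 in all, crops included, and the job is handed in when it is done.

Besides the shell and the picture viewer there is one more tool, called as name(argument=value, ...) on one line, values as JSON. apply_moves: Moves the arm, as the interface text tells. Its arguments: {"type":"object","properties":{"plan":{"type":"array"},"newtons":{"type":"number"}},"required":["plan"]}

```bash
ls; mkdir -p pics; python3 - <<'E'
from rig import robot, viewer
import cv2,pickle
S={}
for n in ("scene","top"):
    s=viewer.snapshot(n);S[n]=s;cv2.imwrite(f"pics/{n}0.png",s["img"][:,:,::-1]);print(n,s["mtx"],s["xyz"],s["orientation"],[k for k in s])
pickle.dump(S,open("s0.pkl","wb"));print(robot.observe())
E
```

```text
pics
scene [[499.71540792   0.         318.47158872]
 [  0.         499.71540792 246.81833176]
 [  0.           0.           1.        ]] [1.28285609 0.09195858 0.98562331] [0.26563158 0.29339799 0.68672676 0.6097244 ] ['img', 'mtx', 'xyz', 'orientation']
top [[559.25824294   0.         313.64699548]
 [  0.         559.25824294 237.2741222 ]
 [  0.           0.           1.        ]] [0.21101242 0.01294716 1.68251616] [ 0.06258796 -0.05990133 -0.70210432  0.70678434] ['img', 'mtx', 'xyz', 'orientation']
{'clock': 0.1, 'joint_positions': array([-1.28898962e+00,  3.42625385e-01,  1.52489671e+00,  1.24374645e-05,
        1.27542542e+00, -1.45981058e-01]), 'dq': array([-0.00031833, -0.00221881, -0.00235261,  0.00079366,  0.00044929,
       -0.00090238]), 'effort': array([ 1.84961122e-03, -4.32004702e+01, -2.44695514e+01,  7.18646427e-02,
        5.26066753e-02, -7.28325790e-05]), 'tcp_pos': array([ 0.21773673, -0.47734051,  0.23713747]), 'tool_rot': array([ 9.77211945e-01,  2.12264824e-01, -4.00361865e-05, -6.76269766e-04]), 'force': array([ 0.26058767, -0.3705847 , -0.14245642]), 'moment': array([-0.03181339, -0.02431026, -0.01481143]), 'finger_force': 0.0, 'finger_gap': 1.0028050202735175}
```

View pics/scene0.png

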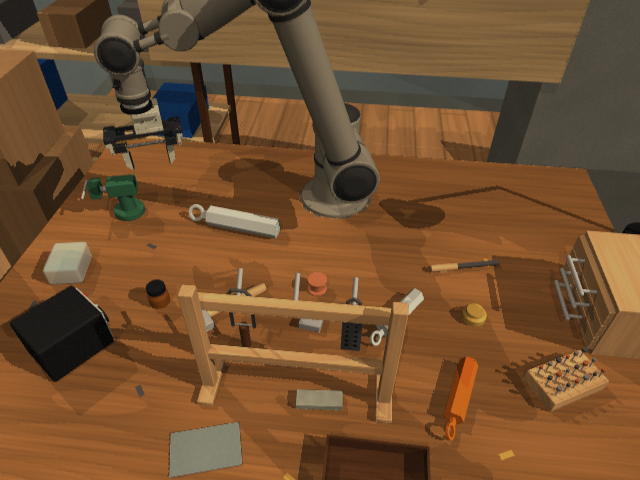

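View pics/top0.png

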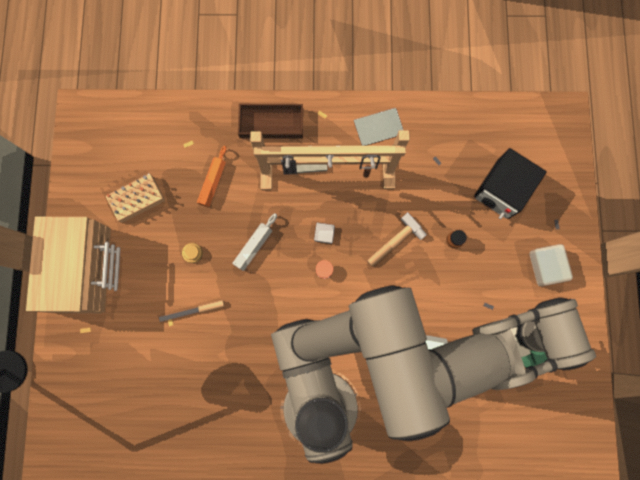

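The scene view shows the light bars: one near the robot base at (240,220), which is larger, and one at (402,310) beside the rack, which is the smaller and so the target. The orange one at (460,395) is to be left alone. The middle peg is empty, at (297,285). In the top view the target bar is at (255,245) with its eye at (272,218).

```bash
cat > h.py <<'E'
import numpy as np, cv2, pickle
from scipy.spatial.transform import Rotation as R
def ray(s,p):
    K=np.array(s["mtx"]);d=np.linalg.inv(K)@[p[0],p[1],1.];d=R.from_quat(s["orientation"]).as_matrix()@[d[0],-d[1],-d[2]]
    return np.array(s["xyz"]),d/np.linalg.norm(d)
def onz(s,p,z):
    o,d=ray(s,p);return o+d*(z-o[2])/d[2]
def tri(s1,p1,s2,p2):
    A=np.zeros((3,3));b=np.zeros(3);rs=[ray(s1,p1),ray(s2,p2)]
    for o,d in rs:
        M=np.eye(3)-np.outer(d,d);A+=M;b+=M@o
    x=np.linalg.solve(A,b);return x,[np.linalg.norm(np.cross(x-o,d)) for o,d in rs]
def proj(s,X):
    c=R.from_quat(s["orientation"]).as_matrix().T@(np.array(X)-s["xyz"]);u=np.array(s["mtx"])@[c[0],-c[1],-c[2]];return u[:2]/u[2]
E
python3 - <<'E'
from h import *
S=pickle.load(open("s0.pkl","rb"));t=S["top"];c=S["scene"]
for s in (t,c): print(R.from_quat(s["orientation"]).as_matrix().round(2).tolist())
im=t["img"];hsv=cv2.cvtColor(im,cv2.COLOR_RGB2HSV)
m=((hsv[...,1]<60)&(hsv[...,2]>120)).astype(np.uint8);roi=np.zeros_like(m);roi[205:280,225:285]=m[205:280,225:285]
cs,_=cv2.findContours(roi,0,2);k=max(cs,key=cv2.contourArea);r=cv2.minAreaRect(k);print(r,cv2.boxPoints(r).tolist())
for p in [r[0],(272,218)]+cv2.boxPoints(r).tolist(): print(p,onz(t,p,.02).round(3))
def crop(im,x0,y0,w,h,f): return cv2.resize(im[y0:y0+h,x0:x0+w],None,fx=f,fy=f,interpolation=cv2.INTER_CUBIC)[:,:,::-1]
a=crop(c["img"],180,260,240,150,3);b=crop(t["img"],225,120,200,160,3)
b2=np.zeros((600,800,3),np.uint8);
cv2.imwrite("pics/c1.png",a);cv2.imwrite("pics/c2.png",b)
print([ (n,onz(t,p,0).round(3)) for n,p in dict(rf1=(265,187),rf2=(390,187),weight=(192,253),file1=(160,319),spool=(324,269),block=(324,233)).items()])
E
```

```text
[[0.01, 0.98, -0.17], [-1.0, 0.01, -0.0], [-0.0, 0.17, 0.98]]
[[-0.12, -0.68, 0.72], [0.99, -0.08, 0.08], [0.01, 0.73, 0.69]]
((256.0660095214844, 240.2379913330078), (13.155073165893555, 64.70018768310547), 34.69515609741211) [[232.24400329589844, 263.0920104980469], [269.072021484375, 209.89599609375], [279.88800048828125, 217.38397216796875], [243.05999755859375, 270.5799865722656]]
(256.0660095214844, 240.2379913330078) [0.492 0.194 0.02 ]
(272, 218) [0.561 0.147 0.02 ]
[232.24400329589844, 263.0920104980469] [0.422 0.264 0.02 ]
[269.072021484375, 209.89599609375] [0.586 0.157 0.02 ]
[279.88800048828125, 217.38397216796875] [0.563 0.123 0.02 ]
[243.05999755859375, 270.5799865722656] [0.4   0.231 0.02 ]
[('rf1', array([0.663, 0.172, 0.   ])), ('rf2', array([ 0.666, -0.215,  0.   ])), ('weight', array([0.455, 0.39 , 0.   ])), ('file1', array([0.256, 0.477, 0.   ])), ('spool', array([ 0.409, -0.012,  0.   ])), ('block', array([ 0.519, -0.011,  0.   ]))]
```

View pics/c1.png

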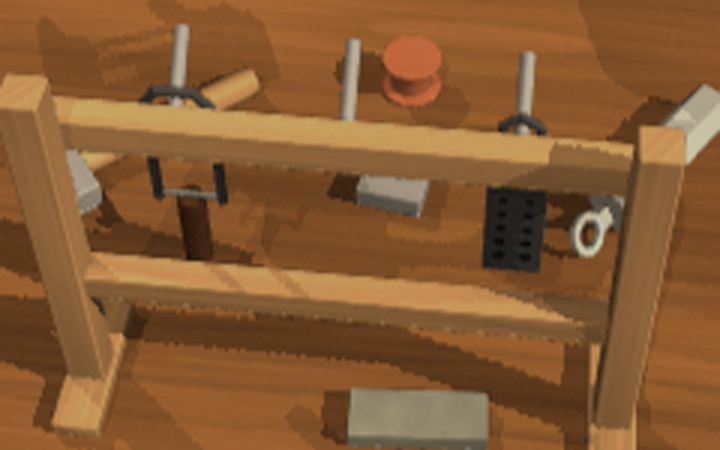

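View pics/c2.png

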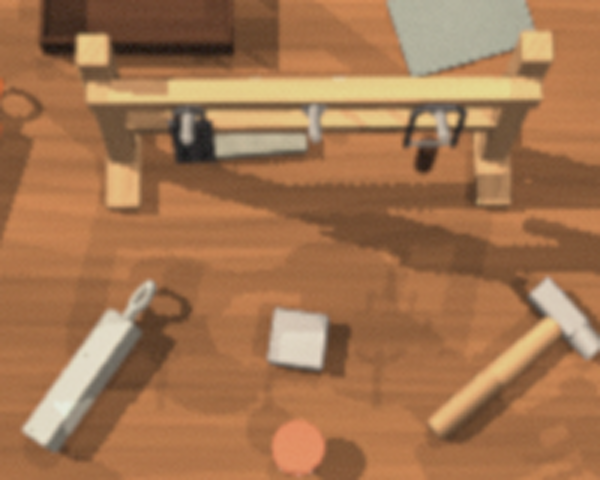

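The crops show the empty peg's tip at about (297.7,273.5) in the scene view and (330.3,166) in the top view. The bar's axis in the top view runs from (239,267) to (267,227), with the eye at (272,219).

```bash
python3 - <<'E'
from h import *
S=pickle.load(open("s0.pkl","rb"));t=S["top"];c=S["scene"]
T=lambda x,y:(225+x/3-.33,120+y/3-.33); C=lambda x,y:(180+x/3-.33,260+y/3-.33)
print("tip",tri(t,T(316,136),c,C(353,42)))
print("posts",onz(t,T(94,51),.316),onz(t,T(537,48),.316))
print("post tri",tri(t,T(94,51),c,C(662,150)),tri(t,T(537,48),c,C(26,95)))
for n,p in dict(a=(22,430),b=(60,450),c=(112,311),d=(140,330),eye=(142,297)).items(): print(n,onz(t,T(*p),.02).round(4))
E
```

```text
tip (array([ 0.6411725 , -0.01972129,  0.30147959]), [np.float64(0.0018805682889078978), np.float64(0.0018805682889079163)])
posts [0.71117355 0.16850391 0.316     ] [ 0.71603098 -0.20971004  0.316     ]
post tri (array([0.71328652, 0.17150091, 0.31053903]), [np.float64(0.0023601623818239417), np.float64(0.0023601623818239087)]) (array([ 0.71693485, -0.2072928 ,  0.31085   ]), [np.float64(0.003302499386165354), np.float64(0.003302499386165335)])
a [0.4225 0.2643 0.02  ]
b [0.4027 0.2258 0.02  ]
c [0.5442 0.1772 0.02  ]
d [0.5248 0.1485 0.02  ]
eye [0.5588 0.1471 0.02  ]
```

apply_moves(plan=[[[516,-514,0],1.02,0],[[516,-514,0],1.02,0],[[516,-514,0],1.02,0],[[516,-514,0],1.02,0],[[516,-514,0],1.02,0],[[516,-514,0],1.02,0],[[516,-514,0],1.02,0],[[516,-514,0],1.02,0],[[516,-514,0],1.02,0],[[516,-514,0],1.02,0],[[516,-514,0],1.02,0],[[516,-514,0],1.02,0]], newtons=5)

```text
clock: 1.3
tcp_pos: [0.4179, 0.0547, 0.2377]
tool_rot: [0.957, -0.292, 0.0, 0.0]
force: [0.3, -1.5, 0.4]
finger_gap: 0.998
finger_force: 0.0
```

apply_moves(plan=[[[-30,-125,10],0,0],[[-30,-125,10],0,0],[[-30,-125,10],0,0],[[-30,-125,10],0,0],[[-30,-125,10],0,0],[[-30,-125,10],0,0]])

```text
clock: 1.9
tcp_pos: [0.4623, 0.1721, 0.2276]
tool_rot: [0.956, -0.292, -0.0, 0.0]
force: [-0.2, -0.2, 0.6]
finger_gap: 1.004
finger_force: 0.0
```

```bash
python3 - <<'E'
from h import *
from rig import robot,viewer
o=robot.observe();print(o["tcp_pos"],o["tool_rot"],o["joint_positions"])
s=viewer.snapshot("wrist");pickle.dump(s,open("w1.pkl","wb"));cv2.imwrite("pics/w1.png",s["img"][:,:,::-1])
Rt=R.from_quat(o["tool_rot"]).as_matrix();print("cam in tool",Rt.T@(s["xyz"]-o["tcp_pos"]),(Rt.T@R.from_quat(s["orientation"]).as_matrix()).round(2).tolist(),s["mtx"])
E
```

```text
[0.46230486 0.17211484 0.22761658] [ 9.56379486e-01 -2.92126844e-01 -2.42902777e-04  3.56866173e-04] [ 2.01148299e-01  2.93440263e-01  1.62418785e+00 -4.20208116e-04
  1.22473214e+00  2.36498724e+00]
cam in tool [ 0.06686653 -0.00083512 -0.1484148 ] [[-0.0, 0.97, 0.25], [1.0, 0.0, 0.0], [0.0, 0.25, -0.97]] [[342.51491266   0.         315.59013586]
 [  0.         342.51491266 239.86533178]
 [  0.           0.           1.        ]]
```

View pics/w1.png

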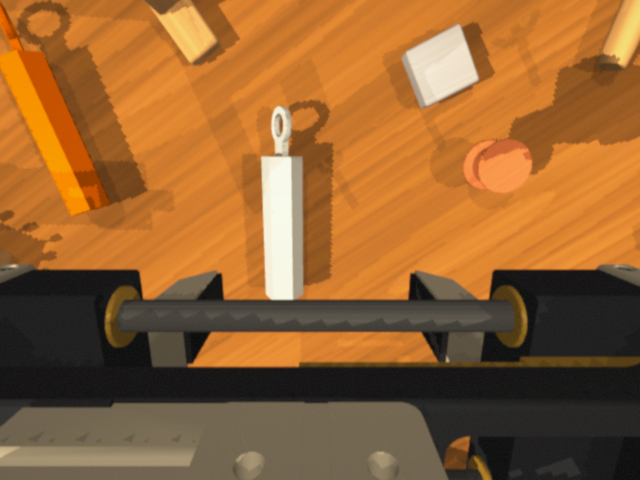

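The wrist view shows the target bar almost upright in the picture: the eye is at (282,123), the far-end corners at (262,155) and (302,155), and the near end is around (284,297). Picture right is the bar's right.

```bash
cat >> h.py <<'E'
def bar(s,roi,z=.018):
    hsv=cv2.cvtColor(s["img"],cv2.COLOR_RGB2HSV);m=((hsv[...,1]<70)&(hsv[...,2]>110)).astype(np.uint8)
    q=np.zeros_like(m);x0,y0,x1,y1=roi;q[y0:y1,x0:x1]=m[y0:y1,x0:x1]
    n,l,st,ce=cv2.connectedComponentsWithStats(q);k=1+np.argmax(st[1:,4]);return l==k,st[k]
E
python3 - <<'E'
from h import *
s=pickle.load(open("w1.pkl","rb"))
m,st=bar(s,(235,90,330,272));print(st)
for z in (.018,):
  P=[]
  for v in range(100,270,10):
    u=np.nonzero(m[v])[0]
    if len(u): 
        a,b=onz(s,(u[0]-.5,v),z),onz(s,(u[-1]+.5,v),z);P.append(((a+b)/2)[:2]);print(v,u[0],u[-1],((a+b)/2).round(4),np.linalg.norm(a-b).round(4))
P=np.array(P[7:]);d=P[0]-P[-1];print(np.degrees(np.arctan2(d[1],d[0])))
for p in [(282,123),(282,106),(283,155)]: print(onz(s,p,.018).round(4))
E
```

```text
[ 262  107   41  165 5123]
110 274 287 [0.5704 0.1417 0.018 ] 0.0138
120 272 290 [0.5625 0.1467 0.018 ] 0.0188
130 272 290 [0.5548 0.1522 0.018 ] 0.0189
140 275 286 [0.5473 0.1582 0.018 ] 0.012
150 276 287 [0.5388 0.163  0.018 ] 0.0121
160 262 301 [0.5308 0.1687 0.018 ] 0.0407
170 262 301 [0.5227 0.1745 0.018 ] 0.041
180 262 301 [0.5144 0.1803 0.018 ] 0.0413
190 263 301 [0.5057 0.1859 0.018 ] 0.0406
200 263 301 [0.4972 0.1919 0.018 ] 0.0409
210 263 301 [0.4886 0.198  0.018 ] 0.0412
220 264 301 [0.4795 0.2038 0.018 ] 0.0404
230 264 301 [0.4707 0.2101 0.018 ] 0.0407
240 264 301 [0.4616 0.2165 0.018 ] 0.041
250 265 301 [0.4522 0.2226 0.018 ] 0.0402
260 265 301 [0.4429 0.2292 0.018 ] 0.0405
-34.32489088804969
[0.5597 0.1475 0.018 ]
[0.5726 0.1384 0.018 ]
[0.534  0.1645 0.018 ]
```

apply_moves(plan=[[[-8,-54,0],0.01,0],[[-8,-54,50],0.01,0],[[-8,-54,100],0.01,0],[[-8,-54,150],0.01,0],[[-8,-54,185],0.01,0],[[-8,-54,205],0.01,0],[[-8,-54,213],0.01,0],[[-8,-54,213],0.01,0],[[-8,-54,213],0.01,0]])

```text
clock: 2.85
tcp_pos: [0.4872, 0.222, 0.016]
tool_rot: [0.955, -0.297, 0.001, -0.001]
force: [0.3, -1.3, -0.4]
finger_gap: 0.998
finger_force: 0.0
```

```bash
python3 - <<'E'
from h import *
from rig import robot,viewer
o=robot.observe();print(o["tcp_pos"],o["tool_rot"],o["force"])
s=viewer.snapshot("wrist");pickle.dump(s,open("w2.pkl","wb"));cv2.imwrite("pics/w2.png",s["img"][:,:,::-1])
E
```

```text
[0.48718929 0.22202753 0.01602894] [ 9.54892985e-01 -2.96948175e-01  9.34606688e-04 -5.43407595e-04] [ 0.32169333 -1.27854634 -0.43383496]
```

View pics/w2.png

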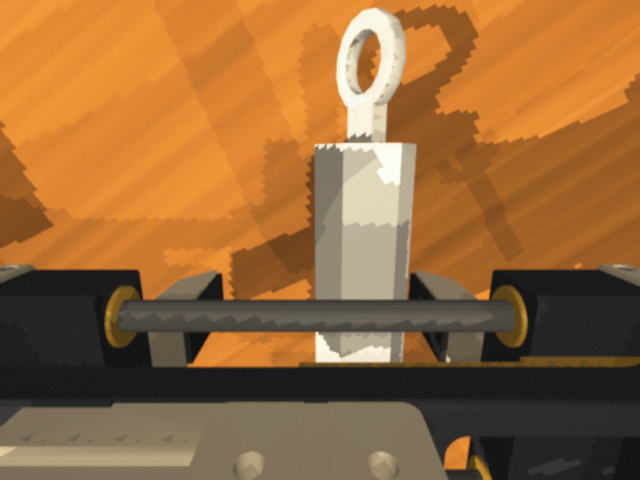

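apply_moves(plan=[[[0,-5,1],0,0],[[0,-8,1],0,0],[[0,-10,-1],0,0],[[0,-12,-3],0,0],[[0,-14,-6],0,0],[[0,-16,-9],0,0],[[0,-18,-12],0,0],[[0,-20,-15],0,0],[[0,-22,-17],0,0],[[0,-24,-17],0,0],[[0,-25,-17],0,0],[[0,-25,-17],0,0]])

```text
clock: 4.1
tcp_pos: [0.5004, 0.243, 0.0316]
tool_rot: [0.955, -0.297, -0.0, 0.0]
force: [0.9, -0.3, 0.2]
finger_gap: 1.001
finger_force: 0.0
```

```bash
python3 - <<'E'
from h import *
from rig import robot,viewer
o=robot.observe();print(o["tcp_pos"],o["tool_rot"],o["force"])
s=viewer.snapshot("wrist");pickle.dump(s,open("w3.pkl","wb"));cv2.imwrite("pics/w3.png",s["img"][:,:,::-1])
E
```

```text
[0.50037311 0.24297562 0.03160032] [ 9.55023964e-01 -2.96528620e-01 -3.59164041e-05  6.52472968e-05] [ 0.87642726 -0.25777229  0.22231195]
```

View pics/w3.png

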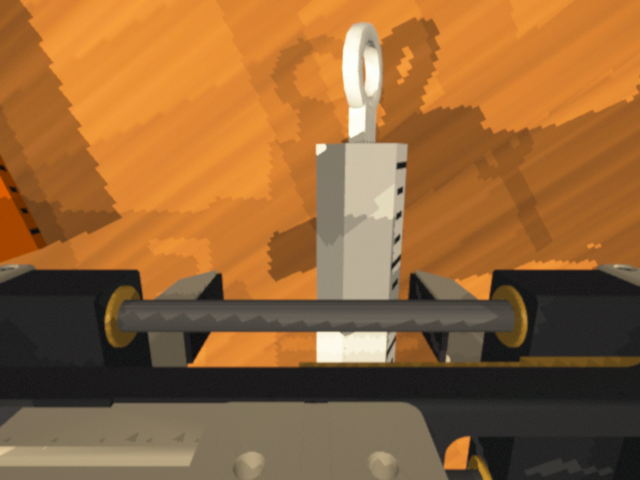

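It rolled one flat: the scale lines now show on the upper right flat, at x about 400. Next I measure the bar's offset in the tool frame for the second roll.

```bash
cat >> h.py <<'E'
def intool(s,tcp,rot,rows,roi,z=.018):
    Rt=R.from_quat(rot).as_matrix();m,st=bar(s,roi)
    for v in rows:
        u=np.nonzero(m[v])[0]
        a,b=[Rt.T@(onz(s,(k,v),z)-tcp)*1000 for k in (u[0]-.5,u[-1]+.5)];print(v,u[0],u[-1],a.round(1),b.round(1),((a+b)/2).round(1))
E
python3 - <<'E'
from h import *
s=pickle.load(open("w3.pkl","rb"))
intool(s,np.array([.5004,.2430,.0316]),[.955,-.2965,0,0],[60,90,150,160,180,200,220,240,260],(300,20,425,268))
E
```

```text
60 343 381 [105.1  10.8  13.6] [105.1  27.6  13.6] [105.1  19.2  13.6]
90 345 380 [93.1 11.9 13.6] [93.1 27.7 13.6] [93.1 19.8 13.6]
150 317 406 [67.7 -0.4 13.6] [67.6 40.8 13.6] [67.6 20.2 13.6]
160 317 405 [63.2 -0.4 13.6] [63.2 40.6 13.6] [63.2 20.1 13.6]
180 317 404 [54.1 -0.4 13.6] [54.1 40.7 13.6] [54.1 20.2 13.6]
200 317 403 [44.7 -0.4 13.6] [44.7 40.9 13.6] [44.7 20.2 13.6]
220 317 402 [35.1 -0.4 13.6] [35.1 41.  13.6] [35.1 20.3 13.6]
240 317 400 [25.1 -0.4 13.6] [25.1 40.6 13.6] [25.1 20.1 13.6]
260 317 394 [14.9 -0.4 13.6] [14.9 38.3 13.6] [14.9 19.  13.6]
```

apply_moves(plan=[[[3,1,8],0,0],[[3,1,17],0,0],[[3,-3,17],0,0],[[3,-6,17],0,0],[[3,-8,15],0,0],[[3,-10,13],0,0],[[3,-12,10],0,0],[[3,-14,7],0,0],[[3,-16,4],0,0],[[3,-18,1],0,0],[[3,-20,-1],0,0],[[3,-22,-1],0,0]])

```text
clock: 5.35
tcp_pos: [0.5157, 0.2596, 0.0332]
tool_rot: [0.955, -0.297, 0.0, -0.0]
force: [-0.3, -0.2, 0.4]
finger_gap: 1.001
finger_force: 0.0
```

apply_moves(plan=[[[0,-1,0],0,0],[[0,-1,0],0,0],[[0,-1,0],0,0]])

```text
clock: 5.65
tcp_pos: [0.5157, 0.2601, 0.0325]
tool_rot: [0.955, -0.297, -0.0, 0.0]
force: [0.0, -0.5, 0.2]
finger_gap: 0.997
finger_force: 0.0
```

```bash
python3 - <<'E'
from h import *
from rig import robot,viewer
o=robot.observe();print(o["tcp_pos"],o["tool_rot"],o["force"])
s=viewer.snapshot("wrist");pickle.dump(s,open("w4.pkl","wb"));cv2.imwrite("pics/w4.png",s["img"][:,:,::-1])
intool(s,o["tcp_pos"],o["tool_rot"],[60,90,150,180,200,220,240],(300,5,440,268))
E
```

```text
[0.51572944 0.26007531 0.03253233] [ 9.55009941e-01 -2.96573710e-01 -1.49215139e-04  1.56509115e-04] [ 0.04247011 -0.45857052  0.19341318]
60 328 402 [105.3   4.3  14.5] [105.3  36.8  14.5] [105.3  20.5  14.5]
90 325 403 [93.3  3.1 14.5] [93.3 38.  14.5] [93.3 20.5 14.5]
150 345 380 [67.7 12.4 14.5] [67.7 29.  14.5] [67.7 20.7 14.5]
180 318 405 [54.   0.  14.5] [54.  41.4 14.5] [54.  20.7 14.5]
200 318 403 [44.6  0.  14.5] [44.6 41.1 14.5] [44.6 20.6 14.5]
220 317 402 [34.9 -0.4 14.5] [34.9 41.2 14.5] [34.9 20.4 14.5]
240 318 401 [24.9  0.1 14.5] [24.9 41.3 14.5] [24.9 20.7 14.5]
```

View pics/w4.png

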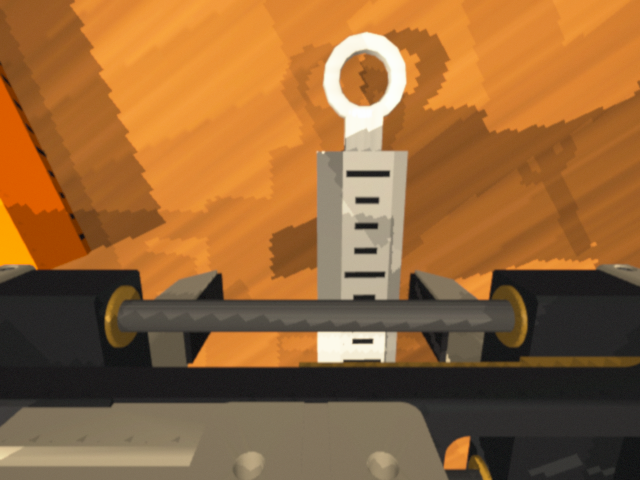

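The scale is on top, lines up to x about 365, and the bar lies free with its eye at (365,76). Now I grip lightly, nearer the eye, so the tail can hang as I lift.

apply_moves(plan=[[[27,20.5,0],0,0],[[27,20.5,10],0,0],[[27,20.5,19],0,0],[[27,20.5,19],0,0],[[27,20.5,19],0,200],[[27,20.5,19],0,255],[[27,20.5,19],0,255],[[27,20.5,19],0,255],[[27,20.5,19],0,255],[[27,20.5,19],0,255],[[27,20.5,19],0,255]], newtons=4)

```text
clock: 6.8
tcp_pos: [0.5265, 0.2279, 0.0138]
tool_rot: [0.955, -0.297, 0.0, 0.0]
force: [0.2, -0.6, 1.5]
finger_gap: 0.448
finger_force: 4.0
```

apply_moves(plan=[[[0,0,-8],0,255],[[0,0,-16],0,255],[[0,0,-24],0,255],[[0,0,-32],0,255],[[0,0,-40],0,255],[[0,0,-45],0,255],[[0,0,-45],0,255]])

```text
clock: 7.5
tcp_pos: [0.5271, 0.228, 0.0598]
tool_rot: [0.955, -0.297, 0.001, -0.0]
force: [0.6, -0.1, -0.6]
finger_gap: 0.44
finger_force: 4.0
```

```bash
python3 - <<'E'
from h import *
from rig import robot,viewer
o=robot.observe();print(o["tcp_pos"],o["tool_rot"],o["force"])
s=viewer.snapshot("wrist");pickle.dump(s,open("w5.pkl","wb"));cv2.imwrite("pics/w5.png",s["img"][:,:,::-1])
c=viewer.snapshot("scene");pickle.dump(c,open("c5.pkl","wb"));a=cv2.resize(c["img"][200:360,320:480],None,fx=3,fy=3)
cv2.imwrite("pics/j5.png",np.hstack([cv2.resize(s["img"],None,fx=.5,fy=.5)[:,:,::-1],cv2.resize(a,(400,400))[:240*400//240][:,:,::-1][:240]]) if 0 else np.hstack([cv2.resize(s["img"][:280,200:500],(400,373)),cv2.resize(a,(373,373))])[:,:,::-1])
E
```

```text
[0.52709651 0.22804141 0.05977148] [ 9.55022558e-01 -2.96531620e-01  8.53398831e-04 -4.28447409e-04] [ 0.6291199  -0.06861481 -0.55064548]
```

View pics/j5.png

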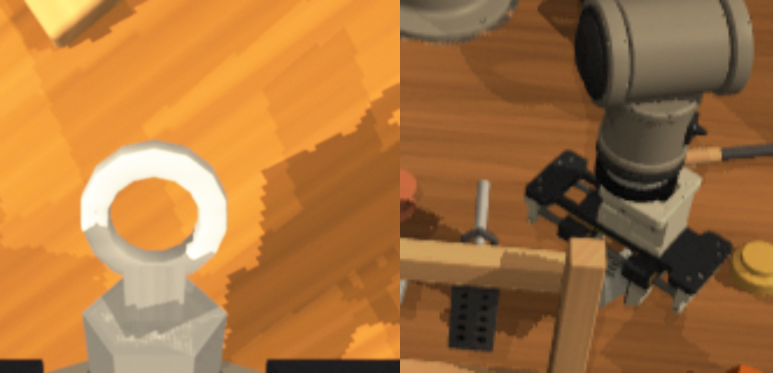

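The end face is showing and the ring is raised, so the bar has tilted about 20° with its eye up. I lift a little more, then clamp.

apply_moves(plan=[[[0,0,-8],0,255],[[0,0,-14],0,255],[[0,0,-14],0,255]])

```text
clock: 7.9
tcp_pos: [0.5271, 0.2281, 0.0738]
tool_rot: [0.955, -0.297, 0.001, -0.0]
force: [0.2, 0.7, -1.2]
finger_gap: 0.445
finger_force: 4.0
```

apply_moves(plan=[[[0,0,0],0,255],[[0,0,0],0,255],[[0,0,-20],0,255],[[0,0,-60],0,255],[[0,0,-110],0,255],[[0,0,-160],0,255],[[0,0,-205],0,255],[[0,0,-230],0,255],[[0,0,-230],0,255],[[0,0,-230],0,255]], newtons=40)

```text
clock: 8.9
tcp_pos: [0.526, 0.2278, 0.3014]
tool_rot: [0.955, -0.297, -0.001, 0.0]
force: [-0.1, 0.1, -1.7]
finger_gap: 0.435
finger_force: 40.0
```

```bash
cat >> h.py <<'E'
def eye(s,tcp,rot,save=None,roi=(230,30,420,215)):
    """ring from its outline: 36 mm major axis of outer ellipse gives depth"""
    x0,y0,x1,y1=roi;hsv=cv2.cvtColor(s["img"],cv2.COLOR_RGB2HSV);m=((hsv[...,1]<80)&(hsv[...,2]>80)).astype(np.uint8)
    q=np.zeros_like(m);q[y0:y1,x0:x1]=m[y0:y1,x0:x1]
    cs,hi=cv2.findContours(q,cv2.RETR_CCOMP,cv2.CHAIN_APPROX_NONE)
    holes=[c for c,h in zip(cs,hi[0]) if h[3]>=0 and cv2.contourArea(c)>300]
    if not holes: print("no hole");return
    e=cv2.fitEllipse(max(holes,key=cv2.contourArea));print("hole",e)
    # hole outline of the ring is 22 mm
    w=max(e[1])-1;K=s["mtx"];f=K[0][0];o,d=ray(s,e[0]);fw=R.from_quat(s["orientation"]).as_matrix()@[0,0,-1]
    X=o+d*(22e-3*f/w)/(d@fw);Rt=R.from_quat(rot).as_matrix();print("eye world",X.round(4),"tool mm",(Rt.T@(X-tcp)*1000).round(1));return X
E
python3 - <<'E'
from h import *
from rig import robot,viewer
o=robot.observe();print(o["tcp_pos"],o["tool_rot"],o["force"],o["finger_gap"])
eye(pickle.load(open("w5.pkl","rb")),np.array([.5271,.228,.0598]),[.955,-.2965,.0,0])
s=viewer.snapshot("wrist");pickle.dump(s,open("w6.pkl","wb"))
eye(s,o["tcp_pos"],o["tool_rot"]);cv2.imwrite("pics/w6.png",s["img"][:,:,::-1])
E
```

```text
[0.52601861 0.22783257 0.30144281] [ 9.55014292e-01 -2.96558581e-01 -6.82156384e-04  4.94910468e-04] [-0.13538155  0.05645267 -1.70707644] 0.4348679436017371
hole ((315.13531494140625, 160.46295166015625), (56.7964973449707, 67.44557189941406), 92.5301742553711)
eye world [0.5804 0.1926 0.0919] tool mm [ 64.   -1.  -32.1]
hole ((314.7568664550781, 178.96876525878906), (48.124698638916016, 70.9376220703125), 91.28453826904297)
eye world [0.575  0.1956 0.3407] tool mm [ 58.6  -1.1 -39.3]
```

View pics/w6.png

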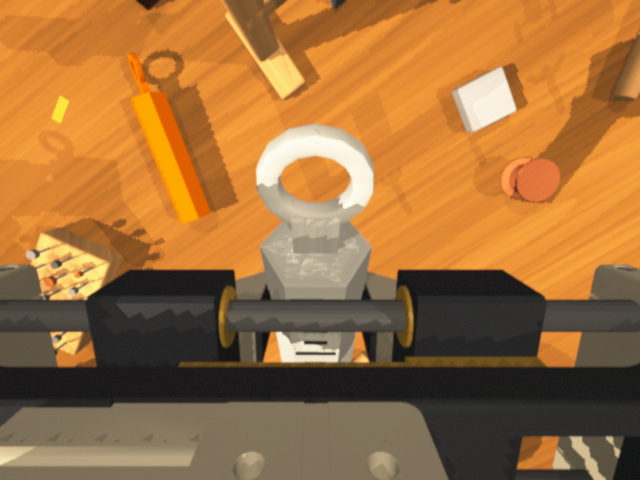

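The bar is clamped and tilted about 30°, with the ring at (315,179) in front of the gripper. Next I yaw it to face the rack and bring it in front of the middle peg, standing back a little.

apply_moves(plan=[[[6,11,-2],-0.06,255],[[22,37,-4],-0.12,255],[[42,73,-8],-0.22,255],[[62,109,-8],-0.32,255],[[82,145,-8],-0.42,255],[[102,180,-8],-0.52,255],[[116,204,-8],-0.58,255],[[124,217,-8],-0.614,255],[[124,217,-8],-0.614,255],[[124,217,-8],-0.614,255],[[124,217,-8],-0.614,255]])

```text
clock: 10.05
tcp_pos: [0.5055, -0.0202, 0.3097]
tool_rot: [1.0, 0.006, -0.001, -0.0]
force: [-0.1, 0.4, -2.3]
finger_gap: 0.434
finger_force: 40.0
```

```bash
python3 - <<'E'
from h import *
from rig import robot,viewer
o=robot.observe();t,r=o["tcp_pos"],o["tool_rot"];print(t,r,o["force"])
W=viewer.snapshot("wrist");C=viewer.snapshot("scene");T=viewer.snapshot("top");pickle.dump((o,W,C,T),open("p7.pkl","wb"))
X=eye(W,t,r)
Rt=R.from_quat(r).as_matrix();E=t+Rt@np.array([.059,-.001,-.043]);print("exp eye",E,"scene px",proj(C,E),"top px",proj(T,E))
u,v=proj(C,E).astype(int);hsv=cv2.cvtColor(C["img"],cv2.COLOR_RGB2HSV)
print("sat/val around"); 
for y in range(v-16,v+18,2): print(y,' '.join(f"{hsv[y,x,1]:3d}/{hsv[y,x,2]:3d}" for x in range(u-14,u+16,2)))
tp=np.array([.6412,-.0197,.3015]);print("peg tip px",proj(C,tp),proj(T,tp),"wrist",proj(W,tp),"root",proj(W,[.683,-.02,.26]))
E
```

```text
[ 0.50551719 -0.02019422  0.30973657] [ 9.99981162e-01  6.05518876e-03 -9.40978120e-04 -3.53748717e-04] [-0.09319477  0.39993481 -2.28878295]
hole ((315.64990234375, 176.48072814941406), (45.25234603881836, 67.59465789794922), 89.85381317138672)
eye world [ 0.565  -0.0189  0.3432] tool mm [ 59.4  -0.6 -33.6]
exp eye [ 0.56458176 -0.01850969  0.35262642] scene px [302.20191855 226.70569367] top px [329.22161633 188.91276482]
sat/val around
210  44/ 29  33/ 23  26/ 30  77/106  81/ 19 174/152 180/152 174/152 176/151  90/124  47/109  51/100  50/ 76  52/108  22/ 23
212  74/100  75/ 99  72/ 78  74/ 90  90/ 17 177/156 178/156 177/156 122/128  43/ 71  52/ 54  49/ 78  49/ 93  50/148  32/ 24
214  75/ 92  78/ 91  75/ 92  77/ 89  81/ 19 178/152 181/151 111/ 99  46/ 55  43/ 47  44/ 46  48/ 95  52/ 93  48/ 69  58/ 31
216  71/ 94  74/ 93  74/ 93  75/ 92  46/ 11 175/157  64/127  53/102  45/102  45/ 90  49/ 68  46/ 83  45/ 68  50/ 72  62/ 41
218  77/ 93  78/ 92  77/ 93  74/ 90  77/ 10 108/146  49/145  47/145  48/128  47/129  48/144  45/124  48/ 69  53/ 68  73/ 42
220  74/100  76/101  78/105  78/104  
[... 884 characters left out ...]
11/152 100/155  98/154  83/157  64/164 166/144 175/146 176/146 177/147
236 178/132 179/154 176/154 177/154 177/154 176/154 176/152 178/153 178/152 180/150 179/148 176/149 178/149 177/147 179/144
238 177/128 176/151 177/151 175/149 179/148 179/147 177/148 180/149 180/149 178/149 176/152 177/151 178/152 176/152 177/151
240 183/127 179/128 177/147 180/146 181/145 177/147 179/147 180/149 177/150 177/147 181/134 174/136 173/137 176/136 176/135
242 176/139 177/160 175/162 176/162 175/160 173/159 177/157 175/157 177/153 177/154 177/140 180/139 177/138 178/136 176/136
peg tip px [296.34868422 273.62353271] [329.26622554 165.07520152] wrist [319.99016902 -28.06463297] root [320.89638899 -85.75550217]
```

```bash
python3 - <<'E'
from h import *
from scipy.optimize import fsolve
o,W,C,T=pickle.load(open("p7.pkl","rb"));t,r=o["tcp_pos"],o["tool_rot"];Rt=R.from_quat(r).as_matrix()
hsv=cv2.cvtColor(W["img"],cv2.COLOR_RGB2HSV)
g=((hsv[...,1]<80)&(hsv[...,2]>80))[:,300:331].mean(1);v=np.nonzero(g>.5)[0];v=v[v>60];print("wrist top v",v[0],g[v[0]-3:v[0]+3])
for vs in (232.8,233.8):
  for vw in (v[0]-.5,):
    P,e=tri(C,(304,vs),W,(315.5,vw));p=Rt.T@(P-t)*1000;x,z=p[0],-p[2]-8
    f=lambda q:[(q[0]+18)*np.cos(q[1])+3.5*np.sin(q[1])-x,(q[0]+18)*np.sin(q[1])-3.5*np.cos(q[1])-z]
    L,ph=fsolve(f,[70,.5]);print(vs,P.round(4),np.round(e,4),"tool",p.round(1),"L",L,"tilt",np.degrees(ph),"eye x,up from grasp",L*np.cos(ph),L*np.sin(ph))
E
```

```text
wrist top v 125 [0.         0.         0.25806452 0.5483871  0.87096774 1.        ]
232.8 [ 0.5803 -0.0158  0.3511] [0.0029 0.0029] tool [ 74.8  -3.5 -41.5] L 63.886646776039605 tilt 26.599296445524494 eye x,up from grasp 57.1248671486802 28.605125231889637
233.8 [ 0.5805 -0.0158  0.3487] [0.0029 0.0029] tool [ 75.   -3.5 -39.1] L 63.09534965016572 tilt 25.023345734632922 eye x,up from grasp 57.17293694729171 26.68854488910316
```

apply_moves(plan=[[[20,1,5],0,255],[[40,2,14],0,255],[[55,2.5,23],0,255],[[59,2.5,26.5],0,255],[[59,2.5,26.5],0,255],[[59,2.5,26.5],0,255]])

```text
clock: 10.8
tcp_pos: [0.5643, -0.0226, 0.2846]
tool_rot: [1.0, 0.006, -0.0, 0.0]
force: [0.5, -1.0, -2.5]
finger_gap: 0.429
finger_force: 40.0
```

```bash
python3 - <<'E'
from h import *
from rig import robot,viewer
o=robot.observe();t,r=o["tcp_pos"],o["tool_rot"];print(t,r,o["force"])
W=viewer.snapshot("wrist");C=viewer.snapshot("scene");pickle.dump((o,W,C),open("p8.pkl","wb"))
X=eye(W,t,r)
E=t+R.from_quat(r).as_matrix()@np.array([.0585,-.0007,-.036]);print("eye",E,proj(C,E),"wrist px tip",proj(W,[.641,-.0213,.3015]))
hsv=cv2.cvtColor(C["img"],cv2.COLOR_RGB2HSV)
m=(hsv[...,1]<75)&(hsv[...,2]>90)
for y in range(235,302): print(y,''.join('#' if q else '.' for q in m[y,275:325]))
E
```

```text
[ 0.56433576 -0.02259897  0.28457941] [ 9.99981335e-01  6.10929216e-03 -6.49747274e-05  4.76861707e-05] [ 0.52313366 -1.01160876 -2.5339258 ]
hole ((314.71044921875, 178.66136169433594), (48.37675476074219, 71.25607299804688), 90.12694549560547)
eye world [ 0.6235 -0.021   0.3243] tool mm [ 59.2  -0.9 -39.8]
eye [ 0.6228275  -0.02118079  0.3205717 ] [296.77068374 259.56090316] wrist px tip [316.26614952 125.38278276]
235 ...............#...######.#.......................
236 ....................#.......##....................
237 ..................................................
238 .............#....................................
239 .............#...........#........................
240 .............#..........##......##................
241 ..................................................
242 ........#.....................###.................
243 ........####......................................
244 .......#.##.##....................................
245 ..........#..#......####..............#...........
246 ...........###.....############.......####.#......
247 .........#.....
[... 2305 characters left out ...]
.........#####..........................
290 ...................#####..........................
291 ...................#####..........................
292 ...................#####..........................
293 ...................#####..........................
294 ...................#####..........................
295 ...................####...........................
296 ...................####...........................
297 ...................####...........................
298 ...................####...........................
299 ...................####...........................
300 ..................................................
301 ..................................................
```

apply_moves(plan=[[[4,0,5],0,255],[[8,0,9],0,255],[[12,0.2,13],0,255],[[15,0.2,16],0,255],[[18,0.2,19],0,255],[[20,0.2,21],0,255],[[20,0.2,21],0,255],[[20,0.2,21],0,255]])

```text
clock: 11.7
tcp_pos: [0.5848, -0.0229, 0.2632]
tool_rot: [1.0, 0.006, -0.0, 0.0]
force: [-0.4, -1.2, -2.3]
finger_gap: 0.434
finger_force: 40.0
```

```bash
python3 - <<'E'
from h import *
from rig import robot,viewer
o=robot.observe();t,r=o["tcp_pos"],o["tool_rot"];print(t,r,o["force"])
W=viewer.snapshot("wrist");C=viewer.snapshot("scene");pickle.dump((o,W,C),open("p9.pkl","wb"))
X=eye(W,t,r)
hw=cv2.cvtColor(W["img"],cv2.COLOR_RGB2HSV);m=(hw[...,1]<80)&(hw[...,2]>60)
for y in range(110,225,3): print(y,''.join('#' if q else '.' for q in m[y,245:390:2]))
hsv=cv2.cvtColor(C["img"],cv2.COLOR_RGB2HSV)
m=(hsv[...,1]<75)&(hsv[...,2]>90)
for y in range(256,302): print(y,''.join('#' if q else '.' for q in m[y,275:325]))
E
```

```text
[ 0.58480986 -0.02289508  0.26324715] [ 9.99982582e-01  5.90193645e-03 -3.50752711e-05  5.06190089e-05] [-0.42395942 -1.21380702 -2.32739426]
hole ((331.5854187011719, 179.62045288085938), (34.42749786376953, 49.58156967163086), 11.336634635925293)
eye world [ 0.64   -0.0288  0.2546] tool mm [55.1  6.6  8.6]
110 .........................#############...................................
113 .........................#############...................................
116 .........................#############...................................
119 .........................#############...................................
122 .........................#############...................................
125 .........................###############.................................
128 ......................##########################.........................
131 ....................##############################.......................
134 ..................##################################.....................
137 ................#######################################..................
140 ......
[... 4081 characters left out ...]
.........#####..........................
290 ...................#####..........................
291 ...................#####..........................
292 ...................#####..........................
293 ...................#####..........................
294 ...................#####..........................
295 ...................####...........................
296 ...................####...........................
297 ...................####...........................
298 ...................####...........................
299 ...................####...........................
300 ..................................................
301 ..................................................
```

The peg shows through the ring's hole in the wrist mask, spanning columns 293–320 against a hole spanning about 283–345, so it has entered and sits a little left. I recentre and slide further on.

apply_moves(plan=[[[0,-1.5,0],0,255],[[3,-2.5,3],0,255],[[6,-2.5,6],0,255],[[9,-2.5,9],0,255],[[12,-2.5,12],0,255],[[12,-2.5,12],0,255],[[12,-2.5,12],0,255]])

```text
clock: 12.5
tcp_pos: [0.5968, -0.0203, 0.251]
tool_rot: [1.0, 0.006, -0.0, 0.0]
force: [-1.1, 0.9, -2.4]
finger_gap: 0.432
finger_force: 40.0
```

```bash
python3 - <<'E'
from h import *
from rig import robot,viewer
o=robot.observe();t,r=o["tcp_pos"],o["tool_rot"];print(t,r,o["force"],o["moment"])
W=viewer.snapshot("wrist");C=viewer.snapshot("scene");pickle.dump((o,W,C),open("p10.pkl","wb"))
hw=cv2.cvtColor(W["img"],cv2.COLOR_RGB2HSV);m=(hw[...,1]<80)&(hw[...,2]>60)
for y in range(125,240,4): print(y,''.join('#' if q else '.' for q in m[y,245:390:2]),hw[y,305])
hsv=cv2.cvtColor(C["img"],cv2.COLOR_RGB2HSV)
m=(hsv[...,1]<75)&(hsv[...,2]>90)
for y in range(262,302,2): print(y,''.join('#' if q else '.' for q in m[y,275:325]))
E
```

```text
[ 0.59680188 -0.0202743   0.25103053] [ 9.99982688e-01  5.88080047e-03 -1.97654751e-04  2.43931304e-05] [-1.08493038  0.94370131 -2.37738629] [-0.02534357 -0.03553288  0.08059725]
125 ........................#####################............................ [ 21  41 238]
129 ......................###########################........................ [ 23  35 243]
133 ...................################################...................... [ 23  29 247]
137 ................#######################################.................. [ 25  23 251]
141 .............#############################################............... [ 24  26 249]
145 ...........################################################.............. [ 23  33 244]
149 ..........##################################################............. [ 22  40 238]
153 .........#####################################################........... [ 22  46 225]
157 ........#######################################################.......... [ 19  48 225]
161 .......#################...###############....##################......... [ 16  53 197]

[... 2147 characters left out ...]
...#####################......##........
278 ............#######################..#.#..........
280 ............######################...##...........
282 ............####################....#.............
284 .............##################...................
286 .................#############....................
288 ....................#####.##......................
290 ...................#####..........................
292 ...................#####..........................
294 ...................#####..........................
296 ...................####...........................
298 ...................####...........................
300 ..................................................
```

The peg shade runs unbroken over the ring's lower rim, so the ring is threaded, centred and free of force. I release and back out.

apply_moves(plan=[[[0,0,0],0,150],[[0,0,0],0,100],[[0,0,0],0,0],[[0,0,0],0,0],[[0,0,0],0,0],[[-10,0,0],0,0],[[-30,0,0],0,0],[[-60,0,0],0,0],[[-100,0,0],0,0],[[-140,0,-20],0,0],[[-170,0,-30],0,0],[[-170,0,-30],0,0]])

```text
clock: 13.8
tcp_pos: [0.4247, -0.0221, 0.2832]
tool_rot: [1.0, 0.006, 0.001, 0.0]
force: [-0.2, -0.0, 0.2]
finger_gap: 1.002
finger_force: 0.0
```

apply_moves(plan=[[[0,0,0],0,0],[[0,0,0],0,0],[[0,0,0],0,0],[[0,0,0],0,0],[[0,0,0],0,0],[[0,0,0],0,0],[[0,0,0],0,0],[[0,0,0],0,0],[[0,0,0],0,0],[[0,0,0],0,0],[[0,0,0],0,0],[[0,0,0],0,0]])

```text
clock: 15.0
tcp_pos: [0.4268, -0.0223, 0.2813]
tool_rot: [1.0, 0.006, 0.0, 0.0]
force: [-0.0, -0.2, -0.3]
finger_gap: 0.998
finger_force: 0.0
```

```bash
cat > look.py <<'E'
from h import *
from rig import robot,viewer
a=viewer.snapshot("scene");p=pickle.load(open("s0.pkl","rb"))["scene"]["img"]
W=viewer.snapshot("wrist");pickle.dump((robot.observe(),W,a),open("p11.pkl","wb"))
b=a["img"];hsv=cv2.cvtColor(b,cv2.COLOR_RGB2HSV);m=(hsv[...,1]<75)&(hsv[...,2]>70)
for y in range(265,375,3): print(y,''.join('#' if q else '.' for q in m[y,265:330]))
d=np.abs(b.astype(int)-p).max(2)>40
for n,(x0,y0,x1,y1) in dict(saw=(225,285,265,350),plate=(335,300,368,350)).items(): print(n,"changed px",d[y0:y1,x0:x1].sum())
print(robot.observe()["clock"])
E
python3 look.py
```

```text
265 .................................................................
268 .................................................................
271 .................................................................
274 ...............................####..............................
277 ..............................#####..............................
280 ..............................#####..............................
283 ..............................#####..............................
286 ..............................####...............................
289 .............................#####...............................
292 .............................#####...............................
295 ............................#####................................
298 ......................################...........................
301 .................................................................
304 .................................................................
307 .................................................................
310 ..............................................
[... 831 characters left out ...]
####........................
349 .......................##################........................
352 .................................................................
355 .................................................................
358 .................................................................
361 .................................................................
364 .................................................................
367 .................................................................
370 .................................................................
373 .................................................................
saw changed px 0
plate changed px 67
15.1
```

apply_moves(plan=[[[-40,0,0],0,0],[[-40,0,0],0,0],[[-40,0,0],0,0],[[-40,0,0],0,0],[[-40,0,0],0,0],[[-40,0,0],0,0],[[-40,0,0],0,0],[[-40,0,0],0,0],[[-40,0,0],0,0],[[-40,0,0],0,0],[[-40,0,0],0,0],[[-40,0,0],0,0]])

```text
clock: 16.3
tcp_pos: [0.3868, -0.0227, 0.2813]
tool_rot: [1.0, 0.006, 0.0, 0.0]
force: [-0.4, -0.1, -0.5]
finger_gap: 0.997
finger_force: 0.0
```

apply_moves(plan=[[[0,0,0],0,0],[[0,0,0],0,0],[[0,0,0],0,0],[[0,0,0],0,0],[[0,0,0],0,0],[[0,0,0],0,0],[[0,0,0],0,0],[[0,0,0],0,0],[[0,0,0],0,0],[[0,0,0],0,0],[[0,0,0],0,0],[[0,0,0],0,0]])

```text
clock: 17.5
tcp_pos: [0.3868, -0.0227, 0.2813]
tool_rot: [1.0, 0.006, 0.0, 0.0]
force: [0.1, 0.6, -0.1]
finger_gap: 1.001
finger_force: 0.0
```

```bash
python3 - <<'E'
from h import *
from rig import robot,viewer
_,W0,C0=pickle.load(open("p11.pkl","rb"));p=pickle.load(open("s0.pkl","rb"))["scene"]["img"]
C1=viewer.snapshot("scene");C2=viewer.snapshot("scene");W=viewer.snapshot("wrist");T=viewer.snapshot("top");T0=pickle.load(open("s0.pkl","rb"))["top"]
df=lambda a,b,r:(np.abs(a[r[1]:r[3],r[0]:r[2]].astype(int)-b[r[1]:r[3],r[0]:r[2]]).max(2)>40).sum()
r=(265,265,330,420);print("bar C0-C1",df(C0["img"],C1["img"],r),"C1-C2",df(C1["img"],C2["img"],r))
for n,r in dict(saw=(225,285,265,350),plate=(335,300,368,350)).items(): print(n,df(p,C1["img"],r))
d=np.abs(C1["img"].astype(int)-p).max(2)[300:350,335:368]>40
ys,xs=np.nonzero(d);print("plate diff at",xs.min()+335 if len(xs) else 0,xs.max()+335 if len(xs) else 0,ys.min()+300 if len(ys) else 0,ys.max()+300 if len(ys) else 0)
g=lambda i,y:''.join('#' if q<60 else ('+' if q<110 else '.') for q in cv2.cvtColor(i,cv2.COLOR_RGB2GRAY)[y,330:372])
for y in range(304,352,4): print(g(p,y),g(C1["img"],y))
for z in (.08,.15,.22): print(z,proj(W,[.668,-.021,z]),proj(W0,[.668,-.021,z]))
hs=cv2.cvtColor(W0["img"],cv2.COLOR_RGB2HSV)
for y in range(0,150,3): print(y,''.join('#' if v<70 else ('.' if s>80 else 'o') for s,v in zip(hs[y,260:380:2,1],hs[y,260:380:2,2])))
E
```

```text
bar C0-C1 0 C1-C2 0
saw 0
plate 66
plate diff at 361 367 324 345
.....................++....++###++++++++++ .....................++....++###++++++++++
.......................................... ..........................................
.......................................... ..........................................
++++++++++++++++++++++++++++++++++++++++++ ++++++++++++++++++++++++++++++++++++++++++
++++.+++++++++++++++++++++++++++++++++++++ +++..+++++++++++++++++++++++++++++++++++++
++++++++++++##########################++## ++++++++++++#####################+++++++++
++++++++++++####################++######## ++++++++++++####################++++++++++
++++++++++++####################+++####### ++++++++++++####################++++++++++
+++++++++++####################+++++++##+. +++++++++++####################+++++++++++
+++++++++++####################++++++++++. +++++..++++####################+++++++++++
+++++++++++###################+++######### +++++++++++###################++++++++++++
+++++++++++###################++++++++++++ +++++++++++###################++++++++++++
0.0
[... 2701 characters left out ...]
..oooooooooooooooooooooooo........................
120 ...........ooooooooooooooooooooooooo........................
123 ...........ooooooooooooooooooooooooo........................
126 ...........oooooooooooooooooooooooo.........................
129 ...........oooooooooooooooooooooooo.........................
132 ...........oooooooooooooooooooooooo.........................
135 ...........oooooooooooooooooooooooo.........................
138 ..........oooooooooooooooooooooooo..........................
141 ..........oooooooooooooooooooooooo..........................
144 ..........oooooooooooooooooooooooo..........................
147 ..........oooooooooooooooooooooooo..........................
```

```bash
python3 - <<'E'
from h import *
from rig import close_job,viewer
C=viewer.snapshot("scene");hs=cv2.cvtColor(C["img"],cv2.COLOR_RGB2HSV);m=(hs[...,1]<75)&(hs[...,2]>70)
P=[]
for v in (334,349):
    u=np.nonzero(m[v,270:310])[0]+270;P.append(u.mean());print(v,u[0],u[-1])
q=[proj(C,[.685,-.021,z]) for z in (.22,.1)];print("measured slope",(P[1]-P[0])/15,"vertical slope",(q[1][0]-q[0][0])/(q[1][1]-q[0][1]),q)
print(close_job())
E
```

```text
334 287 305
349 288 305
measured slope 0.03333333333333333 vertical slope 0.04380416766930907 [array([293.33135506, 318.94433467]), array([294.90316131, 354.82690763])]
the job is handed in; nothing more can be done
None
```

The gauge bar was rolled scale-up and let go, then hung by its eye on the empty middle peg, hanging straight and still, with the job handed in at about 18 s; the hung scale was never seen directly, but the bare back shows from behind, as it should.

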